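# Feel out the round tin and pour its register balls into the mould

## Task

Lift the steel bar of the round tin to tip the tin slowly to a slant of about 30 degrees and hold it there for two seconds, to feel how its load rolls and how much is in it. Then tip it on until both steel balls have rolled out into the round mould in front of it, swing the tin gently back fully upright and let go. Leave the square tin alone.

Things in the scene. Friction and masses are not known exactly. Their poses are not given: they have to be found in the camera images.
- round_tin (a joint): Tilt of the round tin: opaque, open-topped, aluminium, 94 mm across, 110 mm high, hung on a level axle 120 mm above the table between two posts of a fixed stand. 0 = upright (a stop); grows to 2.1 rad as its mouth tips away from its bar, towards its mould. The axle is stiff (0.3 N m): the tin stays where it is left. The balls stay in to 0.9 rad and are all out by 1.9.
- round_bar (a point): Middle of the round tin's steel bar: straight, level, 10 mm thick, parallel to the axle, on two arms 84 mm clear apart; open space towards the tin. Upright, it is 170 mm above the table, 120 mm from the axle on the robot's side. Turns with the tin: x to the tin and mould, y along the bar, axle at x +120, z -50 mm. Can be pinched from above, fingers on its near and far sides; turns in the fingers.
- round_mould (a point): Centre of the inner floor, 12 mm above the table, of the round plaster mould fixed to the same stand: 200 mm across outside, 174 mm inside, rim 42 mm above the table, green flat floor. It lies 130 mm beyond the round tin's axle, on the side away from the bar. Its x axis points from the tin to the mould.
- ball_1: Steel ball 30 mm across, about 110 g, loose on the floor of the round tin at the start; origin at its centre.
- ball_2: A second steel ball like ball_1, in the same tin.
- square_tin (a joint): Tilt of the square tin (86 mm square, 110 mm high, empty) on a like stand with a square mould: a bystander, 0 = upright. Which of the two stands is on the left varies.
Not all that is in view belongs to the job. What is shaped like the ball_1 but yellow is not meant.

How it is judged:
On the way, in this order (a step that is already met when the one before it is completed fails the run):
1. the round tin is held at a slant (15 to 50 degrees) for a second with both balls still in it (value of joint round_tin between 0.26 and 0.87 rad and height (world z) of each of ball_1, ball_2 above 0.06 m), for 1 s.
2. both balls have been poured into the round mould (horizontal distance between each of ball_1, ball_2 and round_mould below 0.085 m and height (world z) of each of ball_1, ball_2 below 0.04 m), for 0.2 s.
At the end, for the whole second after the job is handed in: Both balls lie at rest (slower than 50 mm/s) on the floor of the round mould, and the round tin is back upright within 10 degrees (all of step 2 and linear speed of each of ball_1, ball_2 below 0.05 m/s and value of joint round_tin below 0.18 rad); the robot touches nothing.
It fails at once if the round tin is swung or dropped fast (over 2.5 rad/s) (velocity of joint round_tin above 2.5 rad/s or velocity of joint round_tin below -2.5 rad/s).
It fails at once if the square tin is tipped by more than 10 degrees (value of joint square_tin above 0.18 rad).
It also fails if it takes over 58 s, if anything falls off the work surface, if the arm or the gripper's body presses on something with over 40 N, if the wrist force passes 120 N, or if a joint passes its speed limit or range.

## Robot

A 6-joint arm with a two-finger parallel gripper is mounted at the origin on the work surface. World frame = base frame: x ahead of the robot, y to its left, z up, the work surface at z = 0. Lengths are in m, angles in rad, forces in N, time in s.
With the tool pointing down it reaches from about 0.275 to 0.85 m from the base axis. Payload 19 kg.
Tool frame: the origin (TCP) lies midway between the tips of the shut fingers; the grasp point (between the pads) lies robot.grasp_offset behind it (robot.grasp_offset is the distance from the TCP to the grasp point, in m); z points along the fingers, x is the direction in which the jaws open and shut, and the axes are right-handed (so a half turn about z gives the same grasp; the last joint's range is limited). The gripper opens to 85 mm and grips with 20 to 120 N. Pads are 22 mm wide; open, the fingers measure 114 mm over their backs; the gripper's body (76 mm by 85 mm) begins 54 mm behind the grasp point. The pads swing forward as they close: fully open they stand 13 mm farther back than shut.
Start: joints at [1.082, 0.15, 1.437, -0, 1.554, -0.134], TCP at [0.2, 0.539, 0.231] pointing down, gripper open.
Joint ranges: [-2.8, 2.8], [-0.68, 2.1], [0.12, 2.68], [-1.39, 4.53], [0.16, 2.79], [-2.81, 2.81]. Speed limits (rad/s): [1.89, 1.89, 2.22, 3.01, 3.01, 3.01].

## Interface

Orientations are given as a rotation vector (axis times angle).
In Python, from workcell import robot gives the robot as it stands. Calls block until the motion is done:
- robot.movep(position, orientation): joint-space move of the TCP to a pose.
- robot.line_to(position, rate=0.15, orientation=None, max_force=None): straight line of the TCP; orientation=None keeps the orientation; rate is the mean speed in m/s. With max_force (N) it stops when the force on the tool has changed by that much, and returns True; else False.
- robot.goto_joints(angles): joint-space move.
- robot.open() and robot.close_gripper(newtons=None): open the fingers fully, or close them until they stop; newtons is the grip in N (None keeps the last).
- robot.sleep(seconds).
- robot.ik(position, orientation): joint angles nearest the present ones, or None.
- robot.observe(): the state.
- robot.get_image(name): name is "scene" or "top" or "wrist"; returns the picture (480x640x3 uint8, red, green, blue); there is no depth.
- robot.calibration(name): a dict with "mtx" (3x3 intrinsics, pixels), "camera_from_world" (4x4, takes a point from world to camera coordinates); the wrist camera has in their place "hand_eye" (4x4, takes a point from camera to tool coordinates, whose origin is the TCP and whose axes are the tool frame's). Camera axes: x right, y up, looking along -z (the intrinsics and any distortion apply to the point x, -y, -z); pixel columns grow to the right and rows downward; lengths in m; the calibration is good to about 2 mm. A picture is of the moment at which its call begins: read the wrist's pose just before it. calibration takes no time and is no camera call.
A pose or a line that the arm cannot do raises robot.MotionError and nothing moves.
- robot.close_job(): hands the job in, once; it reports no verdict.
The state is a dict: "time": time; "joint_positions": joint angles; "joint_velocities": joint speeds; "effort": joint torques, N m; "tool_pos": TCP position; "eef_rot": TCP orientation; "force": force on the tool from outside, world axes, zero at the start; "wrist_torque": the same for the moment, N m; "width": finger opening in m.
Only numpy, scipy, OpenCV 4.12 (cv2) and the standard library are available. Lean on these libraries where they do the work, as an engineer would, in place of code of your own. Each camera call takes 0.05 s, during which the arm holds its last target. There are 200 camera calls.

## Working session

There is one attempt and no reset: what is moved stays moved. The work goes in short steps, each a Python script; the robot and the scene stay as the last script left them, time stands still between calls to the robot, and variables do not carry over. Pictures are saved under pics/ and viewed, about 8 in all and at most 12, crops included, and the job is handed in when it is done.

```bash
mkdir -p pics; python3 - <<'E'
from workcell import robot
import cv2,numpy as np
for n in("top","scene"):
    cv2.imwrite(f"pics/{n}0.png",robot.get_image(n)[:,:,::-1])
    c=robot.calibration(n);print(n,{k:np.round(v,4).tolist() if not isinstance(v,str) else v for k,v in c.items()})
print(robot.grasp_offset,robot.observe())
E
```

```text
top {'mtx': [[561.2799, 0.0, 321.0024], [0.0, 561.2799, 239.5057], [0.0, 0.0, 1.0]], 'camera_from_world': [[0.136, -0.9907, 0.001, -0.1212], [0.9671, 0.133, 0.2168, -0.5589], [-0.2149, -0.0285, 0.9762, -0.9534], [0.0, 0.0, 0.0, 1.0]]}
scene {'mtx': [[541.2105, 0.0, 314.3518], [0.0, 541.2105, 237.2825], [0.0, 0.0, 1.0]], 'camera_from_world': [[0.3669, 0.9302, -0.0099, -0.1281], [-0.7071, 0.2858, 0.6467, 0.3207], [0.6044, -0.2303, 0.7626, -1.5991], [0.0, 0.0, 0.0, 1.0]]}
0.0187 {'time': 0.1, 'joint_positions': array([ 1.08199234e+00,  1.50948307e-01,  1.43793939e+00, -3.39279678e-05,
        1.55380537e+00, -1.33980669e-01]), 'joint_velocities': array([-8.26824702e-04, -1.54823737e-03, -2.77069047e-03,  1.41658968e-03,
       -2.14425010e-04,  2.89248727e-05]), 'effort': array([ 5.28116085e-03, -7.14383125e+01, -5.71793640e+01, -2.23962065e-04,
        7.29718406e-03, -4.40875385e-05]), 'tool_pos': array([0.19968477, 0.53898165, 0.23074255]), 'eef_rot': array([ 2.57818081e+00,  1.79422421e+00, -1.51336886e-03]), 'force': array([0.48278408, 0.28175592, 0.75548195]), 'wrist_torque': array([-0.02583133,  0.00400606, -0.03048595]), 'width': 0.08550437392815163}
```

View pics/top0.png

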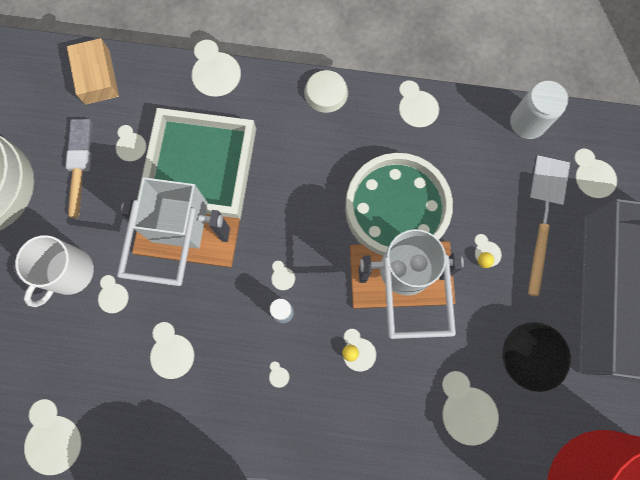

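View pics/scene0.png

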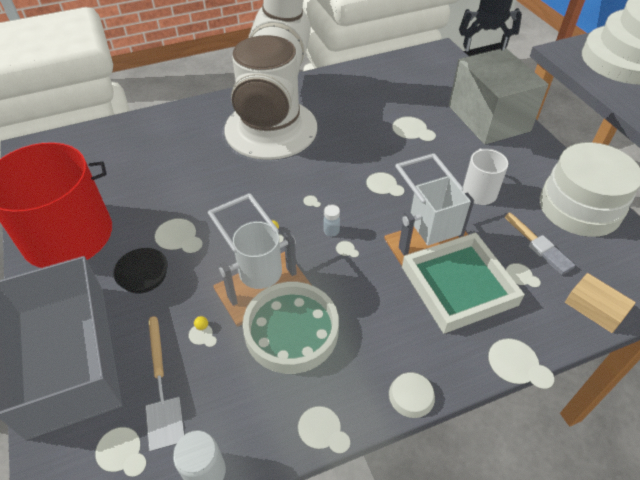

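The top view shows the round tin at about (413,262). Its bar runs from (392,335) to (454,333) and its mould is centred near (399,205), with the square tin to the left. The scene view agrees. Next I'll enlarge both views to get exact pixels.

```bash
python3 - <<'E'
import cv2,numpy as np
a=cv2.imread("pics/top0.png")[145:345,335:475]; b=cv2.imread("pics/scene0.png")[185:375,200:345]
A=cv2.resize(a,None,fx=2.85,fy=3-.15,interpolation=cv2.INTER_CUBIC);B=cv2.resize(b,None,fx=2.75,fy=2.75,interpolation=cv2.INTER_CUBIC)
H=max(A.shape[0],B.shape[0]);f=lambda i:cv2.copyMakeBorder(i,0,H-i.shape[0],0,0,cv2.BORDER_CONSTANT)
cv2.imwrite("pics/crop.png",np.hstack([f(A),f(B)]));print(A.shape,B.shape)
E
```

```text
(570, 399, 3) (522, 399, 3)
```

View pics/crop.png

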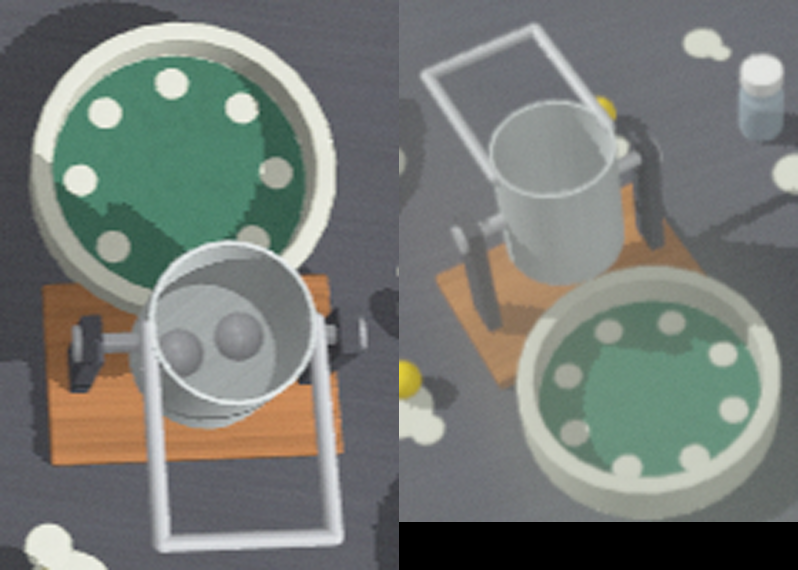

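```bash
cat > loc.py <<'E'
from workcell import robot
import numpy as np
from scipy.optimize import least_squares
C={n:robot.calibration(n) for n in("top","scene")}
def proj(n,P):
    c=C[n];q=np.c_[P,np.ones(len(P))]@np.array(c["camera_from_world"]).T
    K=c["mtx"];return np.c_[K[0][2]+K[0][0]*q[:,0]/-q[:,2],K[1][2]+K[1][1]*q[:,1]/q[:,2]]
def world(p,L):
    c,s=np.cos(p[2]),np.sin(p[2]);L=np.array(L)
    return np.c_[p[0]+c*L[:,0]-s*L[:,1],p[1]+s*L[:,0]+c*L[:,1],.17+L[:,2]]
t=np.linspace(0,2*np.pi,720)
rim=np.c_[.25+.1*np.cos(t),.1*np.sin(t),0*t-.128]
bar={"top":np.array([[162,544],[334,537]])/2.85+[335,145],"scene":(np.array([[425,74],[536,28]])-[399,0])/2.75+[200,185]}
ext={"top":[335+31/2.85,335+336/2.85,145+23/2.85],"scene":[200+118/2.75,200+381/2.75,185+266/2.75]}
def res(p,split=False):
    r={}
    for n in C:
        B=proj(n,world(p,[[0,p[3],0],[0,-p[3],0]]))
        if n=="scene":B=B[::-1]
        R=proj(n,world(p,rim))
        r[n]=np.r_[(B-bar[n]).ravel(),np.array([R[:,0].min(),R[:,0].max(),R[:,1].min()])-ext[n]]
    return r if split else np.r_[r["top"],r["scene"]]
if __name__=="__main__":
    s=least_squares(res,[.33,-.1,-.1,.047],x_scale=.01,loss="soft_l1")
    p=s.x;print("bar x,y,yaw,half",p);print({k:v.round(1).tolist() for k,v in res(p,True).items()})
    print("mould",world(p,[[.25,0,-.158]]))
E
python3 loc.py
```

```text
bar x,y,yaw,half [ 0.41778757 -0.22222679  0.17642699  0.04721975]
{'top': [-0.7, -0.0, -0.4, -0.0, -0.4, -0.4, -0.6], 'scene': [-0.2, 0.6, -1.0, 0.5, -1.3, -0.5, -0.6]}
mould [[ 0.66390684 -0.1783485   0.012     ]]
```

The fit agrees with both cameras to about 1 px, and the free arm half-spacing came out at 47 mm as expected. Next I grasp the bar and tip the tin to 30°.

```bash
cat > h.py <<'E'
from workcell import robot
import numpy as np,cv2
from scipy.spatial.transform import Rotation as R
BAR=np.array([.4178,-.2222]);YAW=.1764
U=np.array([np.cos(YAW),np.sin(YAW)])
ORI=(R.from_euler("z",YAW)*R.from_euler("x",np.pi)).as_rotvec()
def tcp(th,up=0):
    x=.12-.12*np.cos(th)+.05*np.sin(th); z=.12+.12*np.sin(th)+.05*np.cos(th)
    return np.r_[BAR+U*x,z-robot.grasp_offset+up]
def tilt(a,b,step=.1,rate=.05):
    for th in np.linspace(a,b,int(np.ceil(abs(b-a)/step))+1)[1:]:
        if robot.line_to(tcp(th),rate=rate,max_force=30): print("force stop at",th);return
def st(m):
    o=robot.observe();print(m,"t%.2f w%.4f"%(o["time"],o["width"]),o["tool_pos"].round(4),o["force"].round(1),o["wrist_torque"].round(2))
def pic(n,f): cv2.imwrite(f"pics/{f}.png",robot.get_image(n)[:,:,::-1])
E
python3 - <<'E'
from h import *
assert all(robot.ik(tcp(t),ORI) is not None for t in(0,.5,1,1.5,2))
p=robot.observe()["tool_pos"]; robot.line_to([p[0],p[1],.35],rate=.2)
robot.movep(tcp(0,.15),ORI); st("above"); pic("wrist","w")
print("contact",robot.line_to(tcp(0),rate=.1,max_force=15)); st("down")
robot.close_gripper(40); st("grip")
tilt(0,.52); st("30deg"); pic("scene","s1"); robot.sleep(2.2); st("held")
a=cv2.imread("pics/w.png");b=cv2.imread("pics/s1.png")
cv2.imwrite("pics/two.png",np.hstack([cv2.resize(a,(400,300)),cv2.resize(b[150:390,160:480],(400,300))]))
E
```

```text
above t3.63 w0.0856 [ 0.4181 -0.2218  0.3013] [-0.5 -1.  -0.2] [-0.   -0.05  0.03]
contact False
down t5.33 w0.0853 [ 0.418  -0.2223  0.1518] [-0.1 -0.4 -0.5] [-0.01  0.01 -0.06]
grip t6.03 w0.0086 [ 0.4193 -0.222   0.1516] [14.9  2.4 -3.7] [ 0.42 -2.4  -0.03]
30deg t8.28 w0.0081 [ 0.4575 -0.2152  0.2051] [-8.8  0.3 12.2] [-0.04  1.53 -0.01]
held t10.53 w0.0084 [ 0.4575 -0.2153  0.2051] [-9.   1.2 11. ] [ 0.02  1.43 -0.05]
```

View pics/two.png

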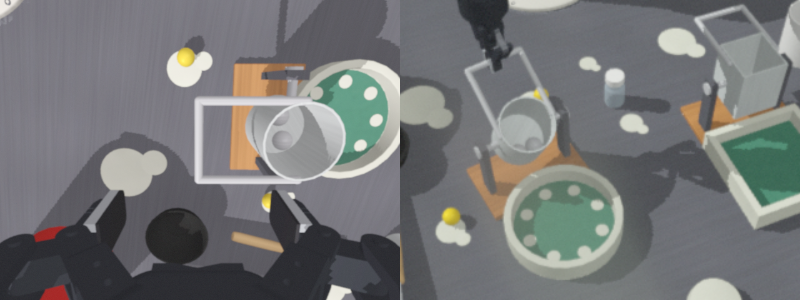

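The tin hangs in the grip at about 30°, and both balls are still inside (crop at about (530,140)). The force is moderate. Next I pour slowly.

```bash
sed -i 's/BAR=np.array(\[.4178,-.2222\])/BAR=np.array([.4193,-.2219])/' h.py; python3 - <<'E'
from h import *
tilt(.52,.9); st(".9"); tilt(.9,1.5,step=.1,rate=.035); st("1.5"); tilt(1.5,1.95,rate=.035); st("1.95"); robot.sleep(1.0); st("wait")
pic("scene","s2"); pic("top","t2")
a=cv2.imread("pics/s2.png");b=cv2.imread("pics/t2.png")
cv2.imwrite("pics/two2.png",np.hstack([cv2.resize(a[150:390,160:480],(400,300)),cv2.resize(b[120:360,280:600],(400,300))]))
E
```

```text
.9 t12.15 w0.0081 [ 0.5028 -0.2073  0.2273] [-1.4 -1.4  9.8] [-0.08  0.5  -0.03]
1.5 t15.30 w0.0085 [ 0.5782 -0.1936  0.2244] [ 1.7 -3.9 -0. ] [-0.71  0.12  0.03]
1.95 t17.72 w0.0082 [ 0.6271 -0.1848  0.1938] [ 2.1 -4.2  0.9] [-0.61  0.02 -0.05]
wait t18.72 w0.0083 [ 0.6268 -0.1849  0.1942] [-0.6 -2.7 -1. ] [-0.6   0.43  0.01]
```

View pics/two2.png

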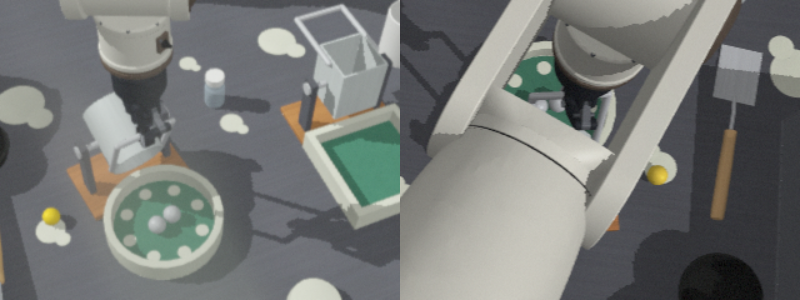

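Both grey balls lie in the mould, at about (158,225) and (172,213) in the crop. Next I swing the tin back, release it and retreat.

```bash
python3 - <<'E'
from h import *
tilt(1.95,.3); tilt(.3,0,step=.1,rate=.035); st("upright")
robot.open(); st("open")
robot.line_to(robot.observe()["tool_pos"]+[0,0,.18],rate=.15,max_force=15); st("up")
p=robot.observe()["tool_pos"];robot.line_to([.33,.05,p[2]],rate=.2); st("away")
pic("scene","s3"); pic("top","t3")
a=cv2.imread("pics/s3.png");b=cv2.imread("pics/t3.png")
cv2.imwrite("pics/two3.png",np.hstack([cv2.resize(a[150:390,160:480],(400,300)),cv2.resize(b[120:360,280:600],(400,300))]))
E
```

```text
upright t27.19 w0.0088 [ 0.4193 -0.2219  0.1508] [ 8.  -2.2 -1. ] [-0.25 -1.2  -0.06]
open t27.92 w0.0857 [ 0.4193 -0.2219  0.1513] [-0.9 -0.   0.8] [0.01 0.   0.01]
up t29.27 w0.0856 [ 0.4191 -0.2218  0.3305] [-0.  -0.1 -0.2] [-0.02  0.03  0.05]
away t30.85 w0.0856 [0.3301 0.0496 0.3304] [-0.5  0.2  0.5] [0.   0.01 0.06]
```

View pics/two3.png

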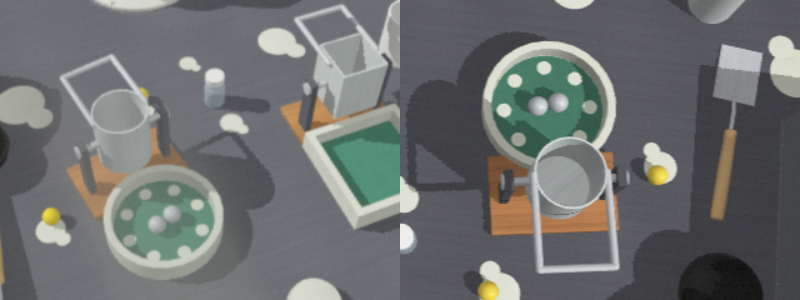

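The tin is upright and empty, with its bar where it started (crop (540,268)–(617,266)). Both balls are at rest in the mould and in the same place as before, and the gripper is clear.

```bash
python3 - <<'E'
from h import *
robot.sleep(.5); st("end"); robot.close_job()
E
```

```text
end t31.45 w0.0858 [0.33   0.05   0.3305] [-0.3 -0.5 -0.5] [-0.01  0.01 -0.02]
the job is handed in; nothing more can be done
```

The job is done and handed in at about 31 s of the 58 s allowed; the system reported no verdict.

- **Tip and hold:** I pinched the round tin's bar from above, tipped the tin to about 30° and held it there for 2.2 s. A picture taken at the start of the hold showed both balls still in the tin.
- **Pour and return:** I tipped it slowly on to about 1.95 rad and both balls rolled into the round mould. I then swung the tin back upright, let go and moved the arm clear.

**Last checks:**
- Both balls lie together near the middle of the mould and did not move between the last two scene pictures.
- The tin is empty and upright, with its bar back where it started.
- The square tin looks untouched, and the gripper reads about zero force.

**Disagreements:** The bar pushed back with about 15 N when gripped. It seemed to sit about 1.5 mm farther out than I had measured, so I corrected for that before pouring. The tilt angles are worked out from the arm's position, because the tin's joint cannot be read directly. No check failed.

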